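Put the collet set back in its rack

ROBOT

A 7-joint arm with a two-finger parallel gripper is mounted at the origin on a cart in front of the work surface, level with it; the furniture and walls round the work are solid. World frame = base frame: x ahead of the robot, y to its left, z up, the work surface at z = 0. Lengths are in m, angles in rad, forces in N, time in s.
With the tool pointing down it reaches from about 0.425 to 0.95 m from the base axis. Payload 4.7 kg.
Tool frame: the origin (TCP) lies at the very end of the fingers, on their centre line; the grasp point (between the pads) lies 19 mm behind it (arm.grip_depth is the distance from the TCP to the grasp point, in m); y points along the fingers, x is the direction in which the jaws open and shut, and the axes are right-handed (so a half turn about y gives the same grasp; the last joint's range is limited). The gripper opens to 85 mm and grips with 20 to 120 N. Pads are 22 mm wide; open, the fingers measure 114 mm over their backs; the gripper's body (76 mm by 85 mm) begins 54 mm behind the grasp point. The pads swing forward as they close: fully open they stand 13 mm farther back than shut.
Start: joints at [1.272, 0.469, -0.049, 1.532, 0.024, 1.141, -0.082], TCP at [0.18, -0.651, 0.231] pointing down, gripper open.
Joint ranges: [-2.59, 2.59], [-0.33, 1.99], [-1.39, 1.29], [0.1, 2.45], [-1.04, 4.18], [0.21, 1.99], [-2.66, 2.66]. Speed limits (rad/s): [2.57, 2.57, 3.14, 3.14, 3.14, 3.14, 3.14].

INTERFACE

Orientations are given as a rotation vector (axis times angle).
In Python, from bench import arm gives the robot as it stands.
- The arm moves only by the shell command python3 -m pendant 'ROWS' [FORCE]. ROWS is JSON, a list of rows, each a list of 3 entries, a list of its own where there are three numbers: the shift along the tool's x, y, z in mm, then the turn about the tool's y in rad, then the opening in per cent of the stroke, from 0 (shut) to 100 (fully open). In form: [[[tx, ty, tz], turn, fingers], ...]. A call has 1 to 12 rows; each row shifts and turns the pose as measured when the row begins, along the tool's axes as they then stand; what a row does not reach is not made up. A row lasts 1/8 s, in which the tool goes at most 62.5 mm and 10.7 degrees, less where a joint would pass 70% of its speed; a pose out of reach is approached as far as the arm can. A call with a gripper value outside its range is refused whole. The fingers move at their own pace and stop on an object; FORCE is the grip in N (left out, the last holds). Time passes only in rows, so rows that do not move let the fingers close. It gives the time, the measured TCP pose, the force and the opening at its end, in the units of the state.
- arm.state(): the state, without advancing time (a new reading comes with each control period).
- arm.snapshot(name): name is "scene" or "top" or "wrist"; returns the picture (400x640x3 uint8, red, green, blue); there is no depth.
- arm.get_calibration(name): a dict with "vertical_fov" (degrees; the focal length in pixels is half the picture's height over the tangent of half this angle, whatever the lens; pixels are square), "cx", "cy" (the principal point, pixels), "xyz" and "rotation" of the camera in the world; the wrist camera has in their place "mount" (4x4, takes a point from camera to tool coordinates, whose origin is the TCP and whose axes are the tool frame's). Camera axes: x right, y up, looking along -z (the intrinsics and any distortion apply to the point x, -y, -z); pixel columns grow to the right and rows downward; lengths in m; the calibration is good to about 2 mm. A picture is of the moment at which its call begins: read the wrist's pose just before it. get_calibration takes no time and is no camera call.
- arm.sign_off(): hands the job in, once; it reports no verdict.
The state is a dict: "clock": time; "joint_pos": joint angles; "dq": joint speeds; "tau": joint torques, N m; "ee_pos": TCP position; "ee_rot": TCP orientation; "contact_force": force on the tool from outside, world axes, zero at the start; "torque": the same for the moment, N m; "grip_width": opening from 0.0 (shut) to 1.0 (fully open).
Only numpy, scipy, OpenCV 4.12 (cv2) and the standard library are available. Lean on these libraries where they do the work, as an engineer would, in place of code of your own. Each camera call takes 0.05 s, during which the arm holds its last target.

TASK

Put the collet set away in its rack: stand each of the three steel spring collets, narrow end down, in the holder cup whose bore is made for its size, and lay the clamping nut over the upright post, so that all four sit fully home and level. The black eye loupe standing among them is not part of the set: leave it where it stands.

Things in the scene. Friction and masses are not known exactly. Their poses are not given: they have to be found in the camera images.
- collet_small: The small one of three bright steel spring collets standing on the table narrow end down: a round slit cone 34 mm tall with a bore in its top face. Its cone widens from 20 mm diameter at the foot to 26 mm, 12 mm below the top; above that a groove and a collar of 26 mm diameter (its last 3 mm bevelled), which is where to grip. Origin: centre of the foot, z up along its axis. Loose, 0.05 to 0.3 kg.
- collet_medium: The medium one of three bright steel spring collets standing on the table narrow end down: a round slit cone 40 mm tall with a bore in its top face. Its cone widens from 25 mm diameter at the foot to 33 mm, 12 mm below the top; above that a groove and a collar of 33 mm diameter (its last 3 mm bevelled), which is where to grip. Origin: centre of the foot, z up along its axis. Loose, 0.05 to 0.3 kg.
- collet_large: The large one of three bright steel spring collets standing on the table narrow end down: a round slit cone 46 mm tall with a bore in its top face. Its cone widens from 31.5 mm diameter at the foot to 41 mm, 12 mm below the top; above that a groove and a collar of 41 mm diameter (its last 3 mm bevelled), which is where to grip. Origin: centre of the foot, z up along its axis. Loose, 0.05 to 0.3 kg.
- clamp_nut: Dark steel round clamping nut lying flat on the table: a ring of 48 mm outside diameter, 20 mm tall, with an open bore of 33 mm straight through and six spanner slots round its side. Origin: centre of its underside, z up. Loose, 0.1 to 0.2 kg.
- socket_small: Rack module with a round grey cup of the smallest bore, for the small collet. Rim 34 mm above its origin, 42.5 mm outside diameter; bore 24.5 mm, countersunk 4 mm to 32.5 mm at the mouth; flat floor 22 mm above the origin: the collet's foot stands on it, its top 22 mm above the rim. Origin: on the bore's axis, centre of the module's underside; z up, y along the rail.
- socket_medium: Rack module with a round grey cup of the middle bore, for the medium collet. Rim 34 mm above its origin, 49.5 mm outside diameter; bore 31.5 mm, countersunk 4 mm to 39.5 mm at the mouth; flat floor 16 mm above the origin: the collet's foot stands on it, its top 22 mm above the rim. Origin: on the bore's axis, centre of the module's underside; z up, y along the rail.
- socket_large: Rack module with a round grey cup of the largest bore, for the large collet. Rim 34 mm above its origin, 57.5 mm outside diameter; bore 39.5 mm, countersunk 4 mm to 47.5 mm at the mouth; flat floor 10 mm above the origin: the collet's foot stands on it, its top 22 mm above the rim. Origin: on the bore's axis, centre of the module's underside; z up, y along the rail.
- nut_post: Rack module with a low round grey plinth and an upright aluminium post, for the nut. The plinth's flat top (58 mm diameter), where the nut lies when home, is 15 mm above its origin; the post is 24 mm thick up to 34 mm above the origin, then a cone ending 10 mm wide at 44 mm. Origin: on the post's axis, centre of the module's underside; z up, y along the rail.
- rack_rail: The collet rack's flat aluminium rail, 300 x 84 x 8 mm, fixed to the table, with a low dark end stop at each end. It carries the three cups and the post side by side, 68 mm apart, in any sequence. Origin: centre of its underside; x across it, away from the robot, y along it, z up.
- loupe: Black tapered eye loupe with a white rim, 39 mm diameter, 40 mm tall, standing among the collets; not part of the set. Origin: centre of its foot, z up. Loose, light.
Mind the look-alikes: they are no part of the job. Leave any orange look-alike of the collet_small alone.

How it is judged:
By the outcome, as a careful person would: the job done as asked, in the order asked, and still so for the second after the job is handed in, with the robot touching nothing.
It also fails if it takes over 80 s, if anything falls off the work surface, if the arm or the gripper's body presses on something with over 40 N, if the wrist force passes 120 N, or if a joint passes its speed limit or range.

## Working session

There is one attempt and no reset: what is moved stays moved. The work goes in short steps, Python scripts to look and compute and a shell command to move; the robot and the scene stay as the last step left them, time stands still between calls to the robot, and variables do not carry over. Pictures are saved under pics/ and viewed, and the job is handed in when it is done.

```bash
ls; mkdir -p pics
python3 - <<'E'
from bench import arm
import cv2
s=arm.state();print(s['clock'],s['ee_pos'],s['ee_rot'],s['grip_width'],arm.grip_depth)
for n in ['scene','top','wrist']:
    im=arm.snapshot(n);cv2.imwrite(f'pics/{n}0.png',im[:,:,::-1]);print(n,arm.get_calibration(n))
E
```

```text
pics
0.0 [ 0.17976082 -0.65001313  0.23025051] [-1.32368252  1.00931596 -1.00665907] 0.9996288197491867 0.0187
scene {'vertical_fov': 51.87869397468669, 'cx': 320.99470893409057, 'cy': 201.73436704821705, 'xyz': array([0.06023919, 0.4978283 , 0.52183856]), 'rotation': array([ 0.46754548, -1.15795861, -2.11271836])}
top {'vertical_fov': 45.3794388270089, 'cx': 319.9084672705963, 'cy': 212.9845839217277, 'xyz': array([ 0.43303268, -0.01562758,  1.18624325]), 'rotation': array([ 0.07094598, -0.08278238, -1.59311169])}
wrist {'vertical_fov': 69.9397836570302, 'cx': 316.68603796745424, 'cy': 195.78308179131216, 'mount': array([[ 9.99999119e-01,  1.31374525e-03, -1.89164937e-04,
         3.54901068e-04],
       [-5.70007612e-04,  2.96358925e-01, -9.55076470e-01,
        -1.42922885e-01],
       [-1.19866646e-03,  9.55075736e-01,  2.96359413e-01,
         7.52274368e-02],
       [ 0.00000000e+00,  0.00000000e+00,  0.00000000e+00,
         1.00000000e+00]])}
```

View pics/scene0.png

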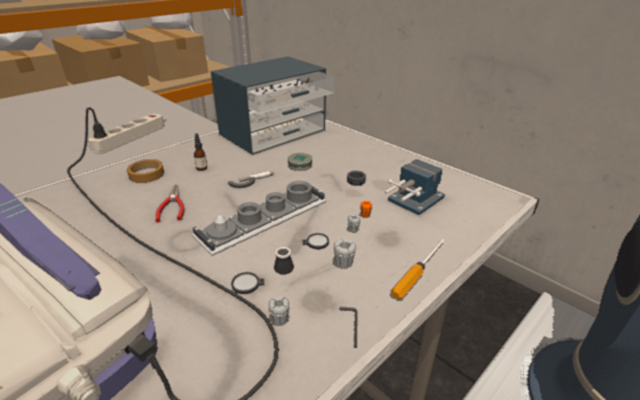

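View pics/top0.png

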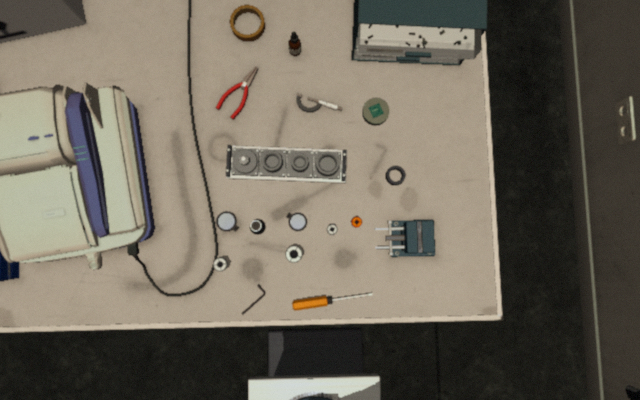

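View pics/wrist0.png

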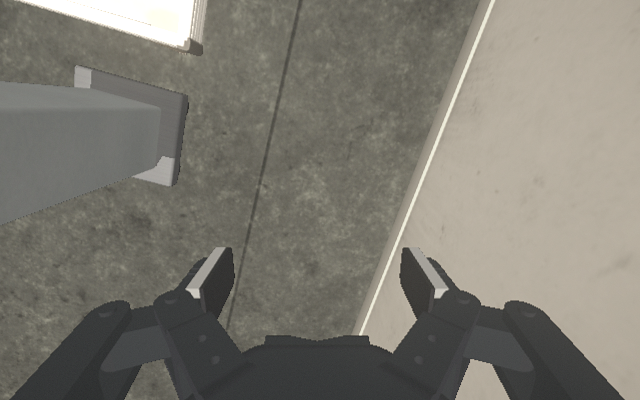

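```bash
cat > h.py <<'E'
import numpy as np,cv2
from bench import arm
from scipy.spatial.transform import Rotation as R
def cam(n,st=None):
    c=arm.get_calibration(n)
    f=200/np.tan(np.radians(c['vertical_fov'])/2)
    if n=='wrist':
        T=np.eye(4);T[:3,:3]=R.from_rotvec(st['ee_rot']).as_matrix();T[:3,3]=st['ee_pos'];M=T@c['mount'];Rm,t=M[:3,:3],M[:3,3]
    else: Rm,t=R.from_rotvec(c['rotation']).as_matrix(),np.array(c['xyz'])
    return f,c['cx'],c['cy'],Rm,t
def back(C,u,v,z):
    f,cx,cy,Rm,t=C;d=Rm@np.array([(u-cx)/f,-(v-cy)/f,-1]);return t+d*(z-t[2])/d[2]
def proj(C,p):
    f,cx,cy,Rm,t=C;q=Rm.T@(np.array(p)-t);return np.array([cx+f*q[0]/-q[2],cy-f*q[1]/-q[2]])
def crop(im,x0,x1,y0,y1,k,name):
    cv2.imwrite(name,cv2.resize(im[y0:y1,x0:x1,::-1],None,fx=k,fy=k,interpolation=cv2.INTER_CUBIC))
E
python3 - <<'E'
from h import *
t=cv2.imread('pics/top0.png')[:,:,::-1];s=cv2.imread('pics/scene0.png')[:,:,::-1]
crop(t,205,415,135,275,3.8,'pics/topc.png');crop(s,190,390,140,330,3,'pics/scenec.png')
C=cam('top')
for n,p,z in [('loupe',(257,226),.04),('A',(294,254),.04),('B',(221,264),.04),('small',(332,229),.034),('orange',(356,221),.034),('nut',(395,175),.02),('railL',(246,160),.05),('c2',(272,161),.042),('c3',(299,162),.042),('c4',(328,162),.042),('vise',(410,238),.05)]:
    print(n,back(C,*p,z).round(3))
E
```

```text
loupe [0.517 0.126 0.04 ]
A [0.448 0.039 0.04 ]
B [0.429 0.213 0.04 ]
small [ 0.506 -0.054  0.034]
orange [ 0.524 -0.112  0.034]
nut [ 0.637 -0.214  0.02 ]
railL [0.677 0.15  0.05 ]
c2 [0.674 0.088 0.042]
c3 [0.67  0.022 0.042]
c4 [ 0.669 -0.048  0.042]
vise [ 0.479 -0.238  0.05 ]
```

View pics/topc.png

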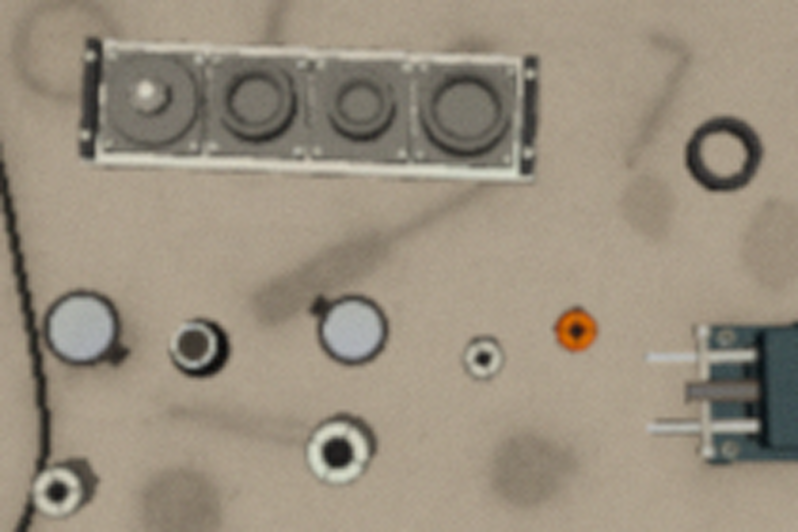

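View pics/scenec.png

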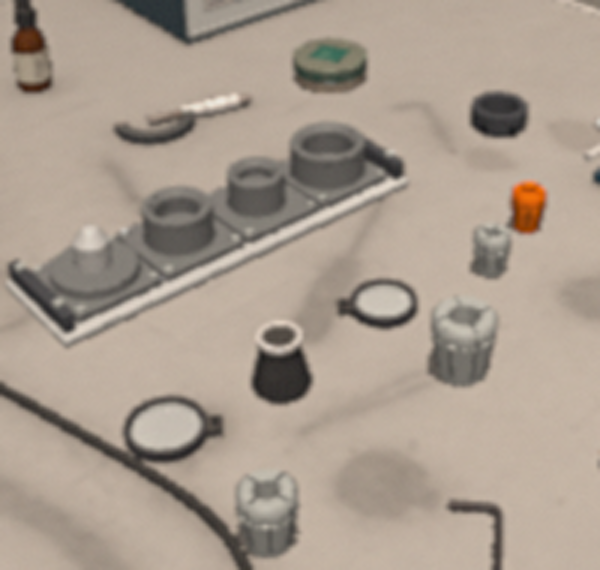

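```bash
cat >> h.py <<'E'
def togo(target,yawdir=None,st=None):
    st=st or arm.state();Rm=R.from_rotvec(st['ee_rot']).as_matrix()
    d=Rm.T@(np.array(target)-st['ee_pos'])*1000
    out=[d.round(1)]
    if yawdir is not None:
        v=Rm.T@np.array(list(yawdir)+[0.]);a=np.arctan2(-v[2],v[0]);a=(a+np.pi/2)%np.pi-np.pi/2;out.append(round(a,3))
    print('togo',*out,'pos',st['ee_pos'].round(4),'t',round(st['clock'],2),'q7',st['joint_pos'][6].round(2),'F',np.round(st['contact_force'],1),'w',round(st['grip_width'],3))
E
python3 - <<'E'
from h import *
s=arm.state();print(R.from_rotvec(s['ee_rot']).as_matrix().round(3))
togo([.506,-.054,.231],[1,0])
E
```

```text
[[ 0.267 -0.     0.964]
 [-0.964  0.001  0.267]
 [-0.002 -1.    -0.   ]]
togo [-4.876e+02  2.000e-01  4.733e+02] -1.301 pos [ 0.1798 -0.6501  0.2305] t 0.15 q7 -0.08 F [0.4 0.8 0.2] w 1.0
```

```bash
python3 -m pendant '[[[-10,0,50],-0.1,100],[[-12,0,58],-0.1,100],[[-12,0,58],-0.1,100],[[-12,0,58],-0.1,100],[[-12,0,58],-0.1,100],[[-12,0,58],-0.1,100],[[-12,0,58],-0.1,100],[[-12,0,58],-0.1,100],[[-12,0,58],-0.1,100],[[-12,0,58],-0.1,100]]'; python3 -c "
from h import *
togo([.506,-.054,.2],[1,0])"
```

```text
clock: 1.4
ee_pos: [0.5159, -0.1898, 0.2263]
ee_rot: [-1.558, 0.224, -0.217]
contact_force: [0.4, -0.6, 0.1]
grip_width: 0.998
togo [-47.   26.6 127.7] -0.281 pos [ 0.5159 -0.1898  0.2263] t 1.4 q7 -0.15 F [ 0.4 -0.6  0.1] w 0.998
```

```bash
python3 -m pendant '[[[-20,8,40],-0.14,60],[[-17,9,50],-0.14,60],[[-2,9,45],0,60],[[0,0,0],0,60]]'; python3 -c "
from h import *
togo([.506,-.054,.2],[1,0])
s=arm.state();im=arm.snapshot('wrist');cv2.imwrite('pics/w1.png',im[:,:,::-1])
np.save('w1.npy',np.r_[s['ee_pos'],s['ee_rot']])
print(proj(cam('wrist',s),[.506,-.054,.034]))"
```

```text
clock: 1.9
ee_pos: [0.4942, -0.0383, 0.2002]
ee_rot: [-1.567, -0.014, 0.018]
contact_force: [0.5, -0.9, -0.7]
grip_width: 0.601
togo [ 11.5   0.1 -15.9] 0.021 pos [ 0.4942 -0.0383  0.2002] t 1.9 q7 -0.16 F [ 0.5 -0.9 -0.7] w 0.601
[327.64296271 192.09818498]
```

View pics/w1.png

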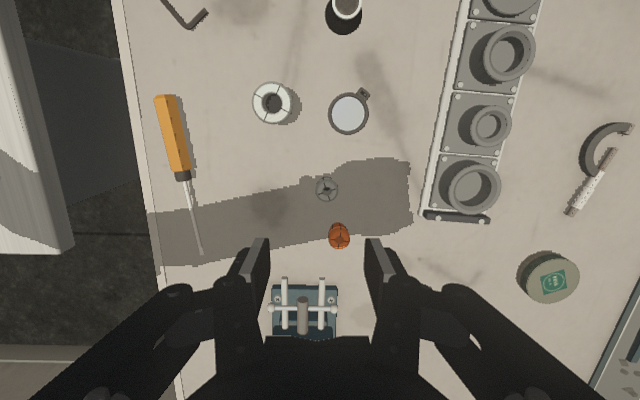

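```bash
python3 -c "
from h import *
im=cv2.imread('pics/w1.png')[:,:,::-1]
crop(im,240,370,70,260,3.1,'pics/w1c.png')
crop(im,415,545,0,230,2.6,'pics/w1d.png')
a=np.hstack([cv2.resize(cv2.imread('pics/w1c.png'),(390,590)),cv2.resize(cv2.imread('pics/w1d.png'),(335,590))]);cv2.imwrite('pics/w1e.png',a)"
```

```text
(no output)
```

View pics/w1e.png

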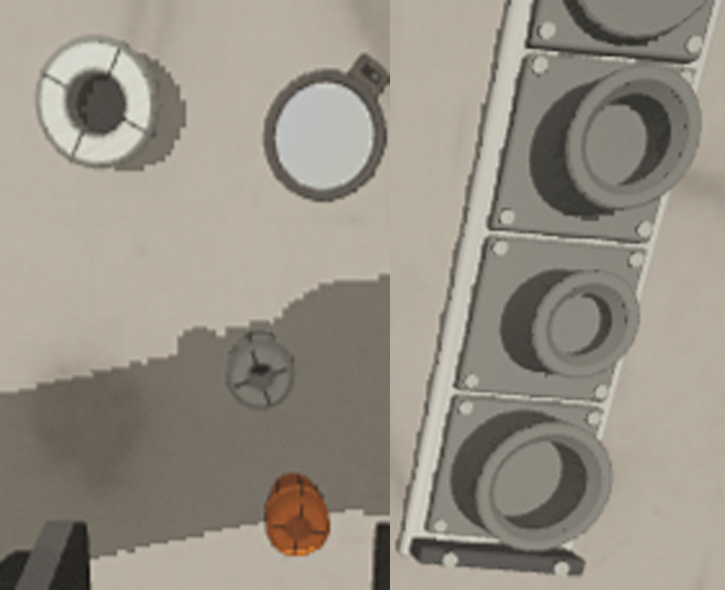

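```bash
python3 -c "
from h import *
w=np.load('w1.npy');s=dict(ee_pos=w[:3],ee_rot=w[3:]);C=cam('wrist',s)
S=back(C,326.8,187.5,.033);print(S, back(C,273,103,.046))
for u,v in [(415+(625-390)/2.577,140/2.565),(0,0)]: pass
k=335/130;m=590/230
for n,(u,v) in dict(med=(633,135),sm=(587,323),lg=(546,485)).items():
  print(n,back(C,415+(u-390)/k,v/m,.042).round(4))
togo([S[0],S[1]-.03,.13],[1,0])"
```

```text
[ 0.50493022 -0.04892069  0.033     ] [0.4486039  0.04028083 0.046     ]
med [0.6747 0.0905 0.042 ]
sm [0.6713 0.0223 0.042 ]
lg [ 0.6672 -0.045   0.042 ]
togo [  9.8  70.2 -38.7] 0.017 pos [ 0.4946 -0.0406  0.2004] t 1.95 q7 -0.15 F [ 0.7 -0.9  0.3] w 0.6
```

```bash
python3 -m pendant '[[[5,35,-20],0.017,60],[[5,35,-18],0,60],[[0,0,0],0,60],[[0,0,0],0,60]]'
cat >> h.py <<'E'
def shot(name):
    s=arm.state();im=arm.snapshot('wrist');cv2.imwrite(f'pics/{name}.png',im[:,:,::-1]);np.save(name+'.npy',np.r_[s['ee_pos'],s['ee_rot']]);return s,im
def load(name):
    w=np.load(name+'.npy');return cam('wrist',dict(ee_pos=w[:3],ee_rot=w[3:])),cv2.imread(f'pics/{name}.png')
def ring(im,C,c,z,r,name,k=5,h=50):
    # overlay circle of radius r at c,z
    u,v=proj(C,[c[0],c[1],z]).round().astype(int)
    x0=max(u-h,0);y0=max(v-h,0)
    a=cv2.resize(im[y0:y0+2*h,x0:x0+2*h],None,fx=k,fy=k,interpolation=cv2.INTER_CUBIC)
    for zz,rr,col in zip(np.atleast_1d(z),np.atleast_1d(r),[(0,0,255),(0,255,0),(255,0,0)]):
        P=np.array([(proj(C,[c[0]+rr*np.cos(t),c[1]+rr*np.sin(t),zz])-[x0,y0]+.5)*k-.5 for t in np.linspace(0,6.29,60)])
        cv2.polylines(a,[P.round().astype(np.int32)],True,col,1)
    cv2.imwrite(name,a)
E
python3 -c "
from h import *
togo([.505,-.049,.1],[1,0]);s,im=shot('w2');C,im=load('w2')
ring(im,C,(.505,-.049),.034,.010,'pics/w2r.png');print(proj(C,[.505,-.049,.034]))"
```

```text
clock: 2.45
ee_pos: [0.5072, -0.0843, 0.1307]
ee_rot: [-1.571, 0.005, -0.007]
contact_force: [0.2, 0.3, 0.1]
grip_width: 0.602
togo [-2.5 30.7 35.2] -0.008 pos [ 0.5072 -0.0843  0.1307] t 2.45 q7 -0.17 F [0.2 0.3 0.1] w 0.602
[314.04803883 156.61916781]
```

View pics/w2r.png

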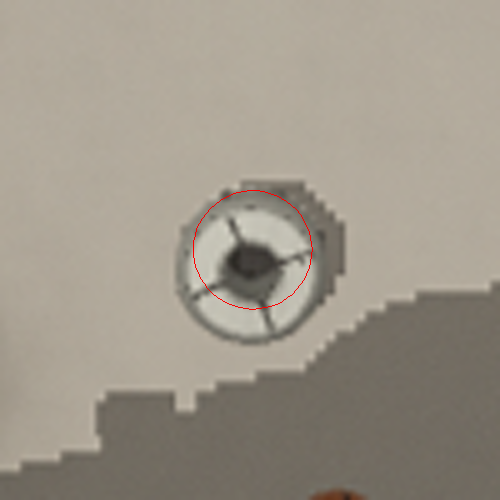

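View pics/w2.png

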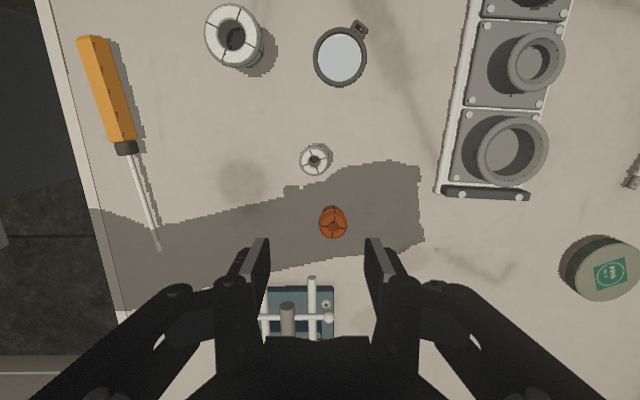

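```bash
python3 -c "
from h import *
C,im=load('w2');print(back(C,313.6,159.8,.034))"
python3 -m pendant '[[[-2.6,0,32.5],-0.008,60],[[0,30,0],0,60],[[0,0,0],0,60],[[0,0,0],0,60]]' 40;  python3 -c "
from h import *
togo([.5046,-.0518,.017],[1,0])"
```

```text
[ 0.5045904 -0.0516948  0.034    ]
clock: 3.0
ee_pos: [0.5086, -0.05, 0.1065]
ee_rot: [-1.573, -0.011, -0.009]
contact_force: [-0.3, 0.3, -0.2]
grip_width: 0.6
togo [-5.1 89.5 -1.6] 0.001 pos [ 0.5086 -0.05    0.1065] t 3.0 q7 -0.26 F [-0.3  0.3 -0.2] w 0.6
```

```bash
python3 -m pendant '[[[-5,45,-1.6],0,60],[[0,40,0],0,60],[[0,0,0],0,60],[[0,0,0],0,60]]' 40;  python3 -c "
from h import *
togo([.5046,-.0518,.017],[1,0]);print(R.from_rotvec(arm.state()['ee_rot']).as_matrix()[:,1].round(4))"
```

```text
clock: 3.5
ee_pos: [0.511, -0.053, 0.0266]
ee_rot: [-1.575, -0.019, -0.022]
contact_force: [0.5, -0.5, -0.0]
grip_width: 0.598
togo [-6.7  9.4  1.2] -0.001 pos [ 0.511  -0.053   0.0266] t 3.5 q7 -0.36 F [ 0.5 -0.5 -0. ] w 0.598
[ 0.0261 -0.0041 -0.9997]
```

```bash
python3 -c "
from h import *
print(arm.state()['joint_pos'].round(3))"; python3 -m pendant '[[[-7,0,1],0,60],[[0,0,0],0,60]]';python3 -c "
from h import *
print(arm.state()['joint_pos'].round(3));togo([.5046,-.0518,.017],[1,0]);print(R.from_rotvec(arm.state()['ee_rot']).as_matrix()[:,1].round(4))"
```

```text
[ 0.374  0.525 -0.448  2.081  0.409  0.591 -0.36 ]
clock: 3.75
ee_pos: [0.5053, -0.0521, 0.0293]
ee_rot: [-1.576, -0.023, -0.026]
contact_force: [0.4, -0.1, -0.1]
grip_width: 0.599
[ 0.376  0.512 -0.45   2.097  0.408  0.584 -0.363]
togo [-1.1 12.3  0.4] -0.002 pos [ 0.5053 -0.0521  0.0293] t 3.75 q7 -0.36 F [ 0.4 -0.1 -0.1] w 0.599
[ 0.0308 -0.0049 -0.9995]
```

```bash
python3 -m pendant '[[[-1,6,0.5],0,60],[[0,6,0],0,60],[[0,0,0],0,60]]' 40;  python3 -c "
from h import *
togo([.5046,-.0518,.017],[1,0]);print(R.from_rotvec(arm.state()['ee_rot']).as_matrix()[:,1].round(4))
shot('w3')"
```

```text
clock: 4.12
ee_pos: [0.5052, -0.0519, 0.0175]
ee_rot: [-1.576, -0.024, -0.027]
contact_force: [-0.1, 0.3, -0.1]
grip_width: 0.6
togo [-0.6  0.5  0.1] -0.002 pos [ 0.5052 -0.0519  0.0175] t 4.12 q7 -0.38 F [-0.1  0.3 -0.1] w 0.6
[ 0.0328 -0.0054 -0.9994]
```

View pics/w3.png

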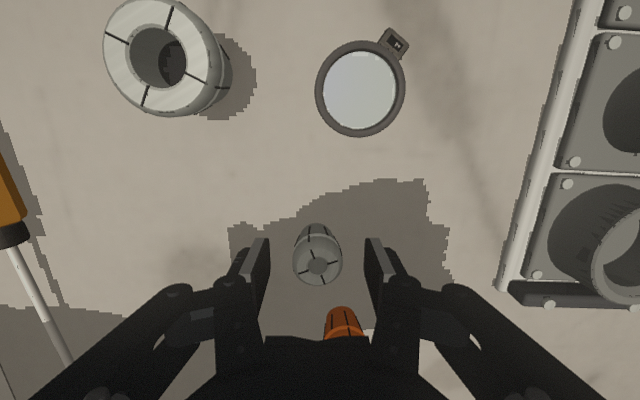

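```bash
python3 -m pendant '[[[0,0,0],0,0],[[0,0,0],0,0],[[0,0,0],0,0],[[0,0,0],0,0],[[0,0,0],0,0]]' 70;  python3 -c "
from h import *
togo([.5046,-.0518,.017],[1,0]);print(R.from_rotvec(arm.state()['ee_rot']).as_matrix()[:,1].round(4))"
```

```text
clock: 4.8
ee_pos: [0.5054, -0.0517, 0.018]
ee_rot: [-1.576, -0.024, -0.027]
contact_force: [-1.0, -0.8, -0.1]
grip_width: 0.266
togo [-0.9  0.9 -0.1] -0.002 pos [ 0.5054 -0.0517  0.018 ] t 4.8 q7 -0.38 F [-1.  -0.8 -0.1] w 0.266
[ 0.0329 -0.0055 -0.9994]
```

```bash
python3 -m pendant '[[[0,-25,0],0,0],[[0,-35,0],0,0],[[0,-35,0],0,0],[[0,0,0],0,0]]' 70;  python3 -c "
from h import *
togo([.672,.022,.117],[1,0.055]);print(R.from_rotvec(arm.state()['ee_rot']).as_matrix()[:,1].round(4))
shot('w4')"
```

```text
clock: 5.3
ee_pos: [0.5016, -0.0511, 0.1143]
ee_rot: [-1.575, -0.023, -0.025]
contact_force: [0.1, 0.5, -1.6]
grip_width: 0.269
togo [170.3   2.1  73.4] -0.057 pos [ 0.5016 -0.0511  0.1143] t 5.3 q7 -0.26 F [ 0.1  0.5 -1.6] w 0.269
[ 0.0304 -0.0048 -0.9995]
```

View pics/w4.png

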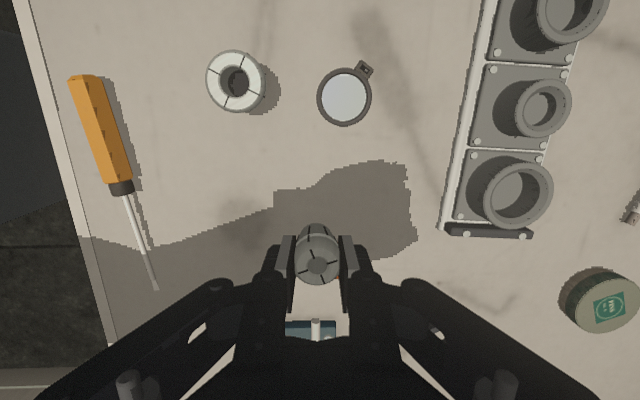

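```bash
python3 -m pendant '[[[56,0,10],-0.028,0],[[57,0,10],-0.028,0],[[54,0,10],0,0],[[0,0,0],0,0],[[0,0,0],0,0]]' 70;  python3 -c "
from h import *
togo([.671,.022,.117],[1,0.0]);print(R.from_rotvec(arm.state()['ee_rot']).as_matrix()[:,1].round(4))
shot('w5');C,im=load('w5')
ring(im,C,(.6713,.0223),[.042,.042,.038],[.02125,.01625,.01225],'pics/w5r.png');print(proj(C,[.6713,.0223,.042]))"
```

```text
clock: 5.98
ee_pos: [0.6632, -0.018, 0.1051]
ee_rot: [-1.578, -0.05, 0.037]
contact_force: [-0.6, 0.1, -1.4]
grip_width: 0.269
togo [ 10.1 -12.1  39.4] 0.055 pos [ 0.6632 -0.018   0.1051] t 5.97 q7 -0.28 F [-0.6  0.1 -1.4] w 0.269
[ 0.0084 -0.0073 -0.9999]Traceback (most recent call last):
  File "<string>", line 5, in <module>
    ring(im,C,(.6713,.0223),[.042,.042,.038],[.02125,.01625,.01225],'pics/w5r.png');print(proj(C,[.6713,.0223,.042]))
    ~~~~^^^^^^^^^^^^^^^^^^^^^^^^^^^^^^^^^^^^^^^^^^^^^^^^^^^^^^^^^^^^^^^^^^^^^^^^^^^
  File "h.py", line 30, in ring
    u,v=proj(C,[c[0],c[1],z]).round().astype(int)
        ~~~~^^^^^^^^^^^^^^^^^
  File "h.py", line 14, in proj
    f,cx,cy,Rm,t=C;q=Rm.T@(np.array(p)-t);return np.array([cx+f*q[0]/-q[2],cy-f*q[1]/-q[2]])
                           ~~~~~~~~^^^
ValueError: setting an array element with a sequence. The requested array has an inhomogeneous shape after 1 dimensions. The detected shape was (3,) + inhomogeneous part.
```

View pics/w5.png

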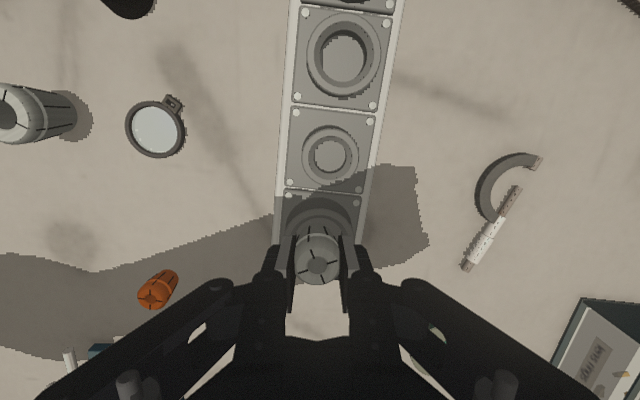

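```bash
sed -i 's/proj(C,\[c\[0\],c\[1\],z\])/proj(C,[c[0],c[1],float(np.atleast_1d(z)[0])])/' h.py; python3 -c "
from h import *
C,im=load('w5')
ring(im,C,(.6713,.0223),[.042,.042,.038],[.02125,.01625,.01225],'pics/w5r.png');print(proj(C,[.6713,.0223,.042]))"
```

```text
[330.82349188 157.50039258]
```

View pics/w5r.png

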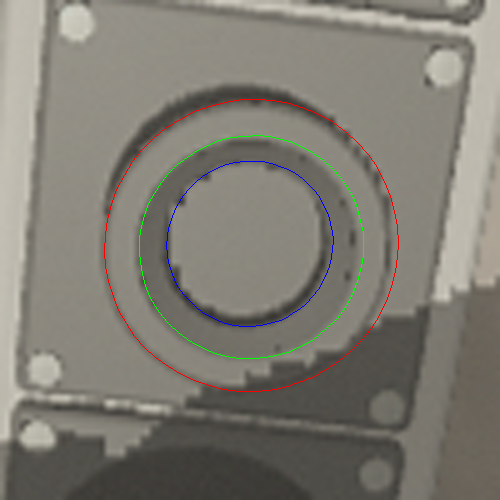

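```bash
python3 -m pendant '[[[5,0,20],0,0],[[5,0,20],0,0],[[0,15,0],0,0],[[0,0,0],0,0]]' 70;  python3 -c "
from h import *
togo([.6708,.0223,.049],[1,0.0]);print(R.from_rotvec(arm.state()['ee_rot']).as_matrix()[:,1].round(4))
"
```

```text
clock: 6.52
ee_pos: [0.6689, 0.0257, 0.0888]
ee_rot: [-1.578, -0.05, 0.039]
contact_force: [-0.0, -1.0, -1.1]
grip_width: 0.266
togo [ 1.5 39.8 -3.1] 0.056 pos [0.6689 0.0257 0.0888] t 6.53 q7 -0.35 F [-0.  -1.  -1.1] w 0.266
[ 0.0069 -0.0078 -0.9999]
```

```bash
python3 -m pendant '[[[1.5,13,-3],0,0],[[0,10,0],0,0],[[0,0,0],0,0]]' 70;  python3 -c "
from h import *
togo([.6708,.0223,.049],[1,0.0]);print(R.from_rotvec(arm.state()['ee_rot']).as_matrix()[:,1].round(4));shot('w6')
"
```

```text
clock: 6.9
ee_pos: [0.6705, 0.0205, 0.0636]
ee_rot: [-1.58, -0.047, 0.038]
contact_force: [-0.3, 0.2, -1.1]
grip_width: 0.269
togo [ 0.3 14.5  1.9] 0.054 pos [0.6705 0.0205 0.0636] t 6.9 q7 -0.36 F [-0.3  0.2 -1.1] w 0.269
[ 0.0058 -0.009  -0.9999]
```

View pics/w6.png

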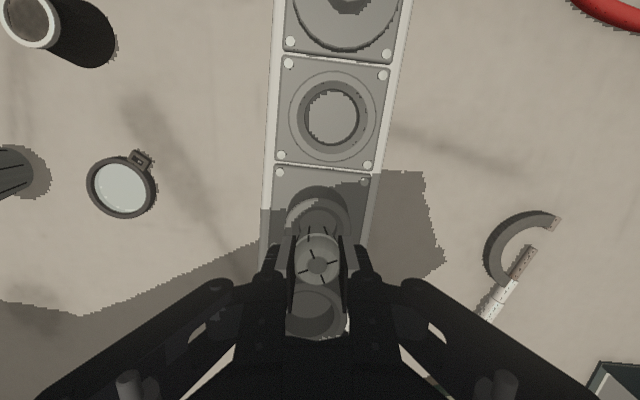

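Foot is now just above the rim, over the small cup (held collet at (318,262)). Lower the rest.

```bash
python3 -m pendant '[[[0.3,5,1.9],0,0],[[0,5,0],0,0],[[0,3,0],0,0],[[0,0,0],0,0]]' 70;  python3 -c "
from h import *
togo([.6708,.0223,.049],[1,0.0]);print(R.from_rotvec(arm.state()['ee_rot']).as_matrix()[:,1].round(4))
"
```

```text
clock: 7.45
ee_pos: [0.6716, 0.0223, 0.0508]
ee_rot: [-1.58, -0.048, 0.036]
contact_force: [-0.1, 0.5, -0.3]
grip_width: 0.267
togo [-0.8  1.8  0.1] 0.054 pos [0.6716 0.0223 0.0508] t 7.45 q7 -0.37 F [-0.1  0.5 -0.3] w 0.267
[ 0.0079 -0.009  -0.9999]
```

```bash
python3 -m pendant '[[[-0.8,1.5,0],0,0],[[0,1.5,0],0,0],[[0,0,0],0,0]]' 70;  python3 -c "
from h import *
togo([.6708,.0223,.049],[1,0.0])"; python3 -m pendant '[[[0,0,0],0,35],[[0,0,0],0,38],[[0,0,0],0,40],[[0,0,0],0,45]]'; python3 -c "
from h import *
togo([.6708,.0223,.049],[1,0.0]);shot('w7')"
```

```text
clock: 7.82
ee_pos: [0.6711, 0.0223, 0.0483]
ee_rot: [-1.58, -0.049, 0.036]
contact_force: [-0.3, 0.1, -0.8]
grip_width: 0.269
togo [-0.3 -0.7  0. ] 0.054 pos [0.6711 0.0223 0.0483] t 7.83 q7 -0.37 F [-0.3  0.1 -0.8] w 0.269
clock: 8.32
ee_pos: [0.6716, 0.0223, 0.0486]
ee_rot: [-1.579, -0.05, 0.035]
contact_force: [0.3, 0.3, 0.7]
grip_width: 0.446
togo [-0.8 -0.4  0. ] 0.054 pos [0.6716 0.0223 0.0486] t 8.32 q7 -0.37 F [0.3 0.3 0.7] w 0.446
```

View pics/w7.png

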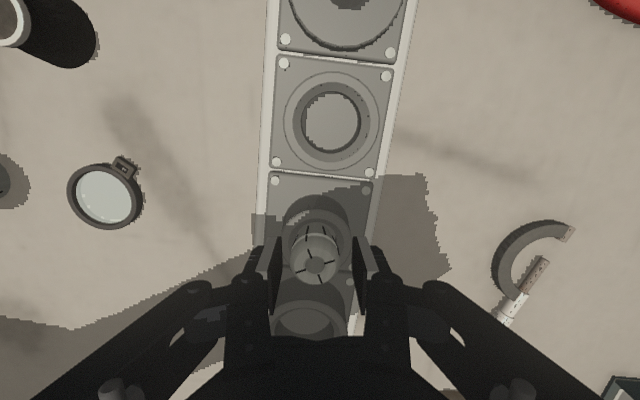

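```bash
python3 -m pendant '[[[0,-20,0],0,50],[[0,-30,0],0,50],[[0,-32,0],0,60],[[-40,0,-10],0.054,60],[[0,0,0],0,70],[[0,0,0],0,70]]'; python3 -c "
from h import *
togo([.4485,0,.13],[1,0.0]);s,im=shot('w8')
C,im=load('w8');ring(im,C,(.6708,.0223),[.064,.042],[.010,.02125],'pics/w8r.png');print(R.from_rotvec(arm.state()['ee_rot']).as_matrix()[:,1].round(4))"
```

```text
clock: 9.12
ee_pos: [0.633, 0.012, 0.1405]
ee_rot: [-1.579, -0.014, -0.014]
contact_force: [-0.1, 0.5, 0.4]
grip_width: 0.698
togo [-184.6    7.3  -12. ] -0.0 pos [0.633  0.012  0.1405] t 9.12 q7 -0.36 F [-0.1  0.5  0.4] w 0.698
[ 0.0169 -0.0082 -0.9998]
```

View pics/w8.png

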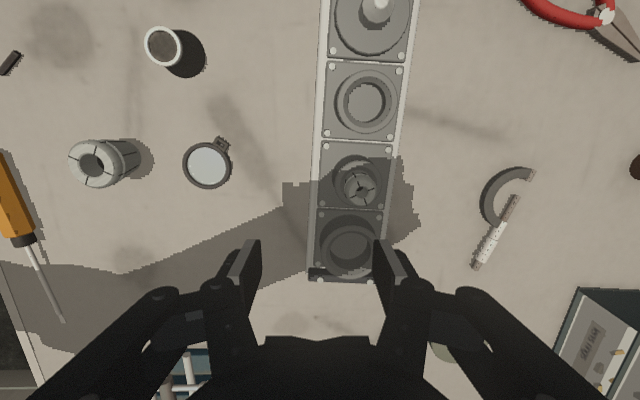

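View pics/w8r.png

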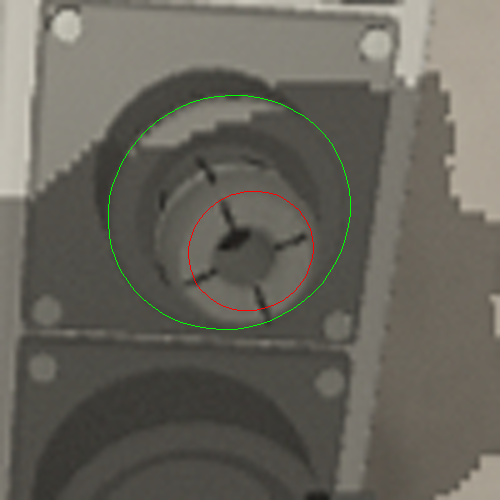

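```bash
python3 -m pendant '[[[-60,0,-5],0,75],[[-60,0,-5],0,75],[[-60,0,-2],0,75],[[0,0,0],0,75],[[0,0,0],0,75]]'; python3 -c "
from h import *
togo([.4485,0,.13],[1,0.0]);s,im=shot('w9')
C,im=load('w9');ring(im,C,(.4485,.0403),[.046,.046],[.0175,.005],'pics/w9r.png');print(proj(C,[.4485,.0403,.046]));print(R.from_rotvec(arm.state()['ee_rot']).as_matrix()[:,1].round(4))"
```

```text
clock: 9.8
ee_pos: [0.4514, 0.0016, 0.1364]
ee_rot: [-1.576, -0.016, -0.014]
contact_force: [0.9, -0.4, 0.9]
grip_width: 0.748
togo [-3.1  6.4 -1.5] 0.002 pos [0.4514 0.0016 0.1364] t 9.8 q7 -0.32 F [ 0.9 -0.4  0.9] w 0.748
[311.52189979 153.07660491]
[ 0.0177 -0.0055 -0.9998]
```

View pics/w9r.png

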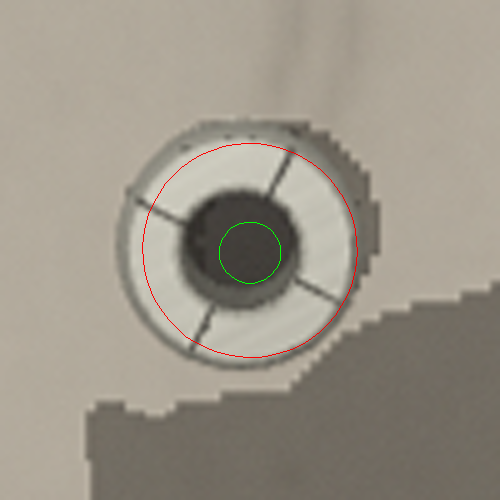

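```bash
python3 -c "
from h import *
C,im=load('w9');print(back(C,309.5,152.7,.046))";python3 -m pendant '[[[-4.5,0,20],0,75],[[0,0,19],0,75],[[0,30,0],0,75],[[0,30,0],0,75],[[0,0,0],0,75],[[0,0,0],0,75]]'; python3 -c "
from h import *
togo([.4468,.0406,.029],[1,0.0]);print(R.from_rotvec(arm.state()['ee_rot']).as_matrix()[:,1].round(4))"
```

```text
[0.44685329 0.04061199 0.046     ]
clock: 10.6
ee_pos: [0.4599, 0.0453, 0.0768]
ee_rot: [-1.569, -0.023, -0.02]
contact_force: [0.3, 0.2, 1.1]
grip_width: 0.754
togo [-14.4  47.5  -4.8] 0.001 pos [0.4599 0.0453 0.0768] t 10.6 q7 -0.52 F [0.3 0.2 1.1] w 0.754
[ 0.0275  0.0014 -0.9996]
```

```bash
python3 -m pendant '[[[-14,0,-5],0,75],[[-3,8,0],0,75],[[-3,8,0],0,75],[[0,0,0],0,75]]'; python3 -c "
from h import *
togo([.4468,.0406,.029],[1,0.0]);print(R.from_rotvec(arm.state()['ee_rot']).as_matrix()[:,1].round(4))"
```

```text
clock: 11.1
ee_pos: [0.4404, 0.0396, 0.0614]
ee_rot: [-1.57, -0.025, -0.025]
contact_force: [-0.0, 0.3, 0.1]
grip_width: 0.748
togo [ 5.4 32.5  1. ] 0.0 pos [0.4404 0.0396 0.0614] t 11.1 q7 -0.55 F [-0.   0.3  0.1] w 0.748
[ 3.150e-02  8.000e-04 -9.995e-01]
```

```bash
python3 -m pendant '[[[5,4,1],0,75],[[-1,10,0],0,75],[[-1,10,0],0,75],[[0,0,0],0,75]]'; python3 -c "
from h import *
togo([.4468,.0406,.029],[1,0.0]);print(R.from_rotvec(arm.state()['ee_rot']).as_matrix()[:,1].round(4));shot('w10')"
```

```text
clock: 11.6
ee_pos: [0.4449, 0.0409, 0.0356]
ee_rot: [-1.569, -0.025, -0.025]
contact_force: [-0.0, -0.2, 0.3]
grip_width: 0.75
togo [ 1.6  6.7 -0.3] 0.0 pos [0.4449 0.0409 0.0356] t 11.6 q7 -0.6 F [-0.  -0.2  0.3] w 0.75
[ 0.0316  0.0012 -0.9995]
```

View pics/w10.png

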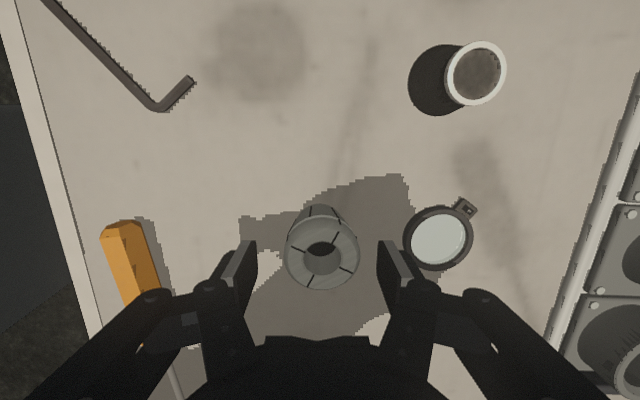

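```bash
python3 -m pendant '[[[1.6,3.5,0],0,75],[[0,3,0],0,75],[[0,0,0],0,75],[[0,0,0],0,0],[[0,0,0],0,0],[[0,0,0],0,0],[[0,0,0],0,0],[[0,0,0],0,0]]' 70; python3 -c "
from h import *
togo([.4468,.0406,.029],[1,0.0]);print(R.from_rotvec(arm.state()['ee_rot']).as_matrix()[:,1].round(4))"
```

```text
clock: 12.65
ee_pos: [0.4475, 0.041, 0.0301]
ee_rot: [-1.57, -0.026, -0.026]
contact_force: [0.4, -0.7, -0.5]
grip_width: 0.441
togo [-0.7  1.1 -0.4] 0.0 pos [0.4475 0.041  0.0301] t 12.65 q7 -0.61 F [ 0.4 -0.7 -0.5] w 0.441
[ 3.350e-02  8.000e-04 -9.994e-01]
```

```bash
python3 -m pendant '[[[0,-20,0],0,0],[[0,-40,0],0,0],[[0,-40,0],0,0],[[0,0,0],0,0]]' 70; python3 -m pendant '[[[45,0,-25],0,0],[[55,0,-34],0,0],[[55,0,-34],0,0],[[55,0,-34],0,0],[[0,0,0],0,0],[[0,0,0],0,0]]'; python3 -c "
from h import *
togo([.668,-.090,.12],[1,0.0]);s,im=shot('w11')
C,im=load('w11');ring(im,C,(.6672,-.045),[.042,.042,.038],[.02875,.02375,.01975],'pics/w11r.png');print(proj(C,[.6672,-.045,.042]));print(R.from_rotvec(arm.state()['ee_rot']).as_matrix()[:,1].round(4))"
```

```text
clock: 13.15
ee_pos: [0.4429, 0.0407, 0.1313]
ee_rot: [-1.57, -0.023, -0.023]
contact_force: [-0.8, 0.3, -2.1]
grip_width: 0.445
clock: 13.9
ee_pos: [0.6478, -0.0871, 0.125]
ee_rot: [-1.572, -0.013, -0.008]
contact_force: [-0.9, -0.1, -2.2]
grip_width: 0.449
togo [20.2  5.2 -3. ] 0.003 pos [ 0.6478 -0.0871  0.125 ] t 13.9 q7 -0.21 F [-0.9 -0.1 -2.2] w 0.449
[340.61238588 150.7894006 ]
[ 0.0131 -0.0019 -0.9999]
```

View pics/w11r.png

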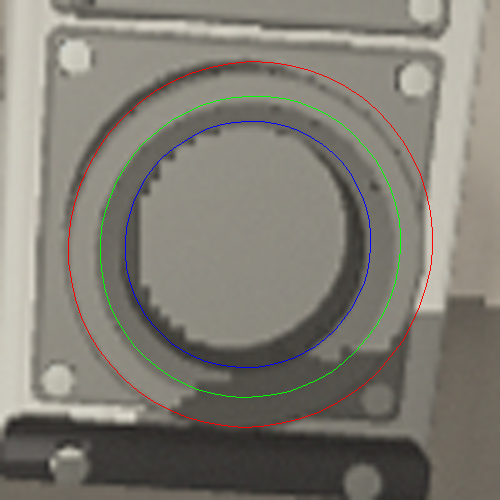

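View pics/w11.png

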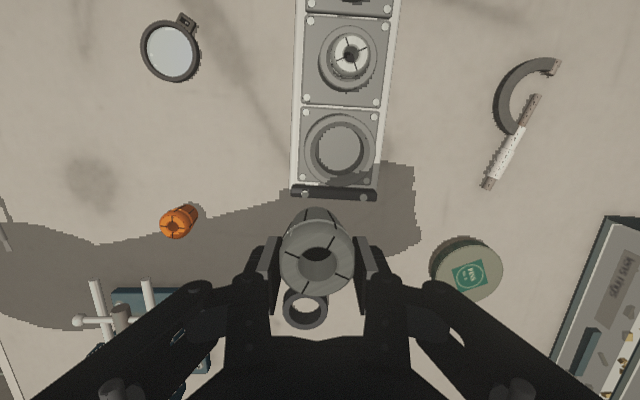

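```bash
python3 -m pendant '[[[10,0,21],0,0],[[10,0,21],0,0],[[0,20,0],0,0],[[0,18,0],0,0],[[0,0,0],0,0]]' 70;  python3 -c "
from h import *
togo([.6675,-.045,.048],[1,0.0]);print(R.from_rotvec(arm.state()['ee_rot']).as_matrix()[:,1].round(4))
"
```

```text
clock: 14.58
ee_pos: [0.666, -0.0389, 0.0836]
ee_rot: [-1.572, -0.015, -0.0]
contact_force: [-0.2, -1.1, -1.8]
grip_width: 0.445
togo [ 1.1 35.6 -6. ] 0.009 pos [ 0.666  -0.0389  0.0836] t 14.57 q7 -0.3 F [-0.2 -1.1 -1.8] w 0.445
[ 0.0097 -0.0016 -1.    ]
```

```bash
python3 -m pendant '[[[1.2,0,-6],0,0],[[0,8,0],0,0],[[0,0,0],0,0]]' 70;  python3 -c "
from h import *
togo([.6675,-.045,.048],[1,0.0]);shot('w12')
"
```

```text
clock: 14.95
ee_pos: [0.6675, -0.0477, 0.0752]
ee_rot: [-1.574, -0.013, -0.003]
contact_force: [-0.6, -0.3, -1.9]
grip_width: 0.449
togo [-0.2 27.2  2.8] 0.006 pos [ 0.6675 -0.0477  0.0752] t 14.95 q7 -0.29 F [-0.6 -0.3 -1.9] w 0.449
```

View pics/w12.png

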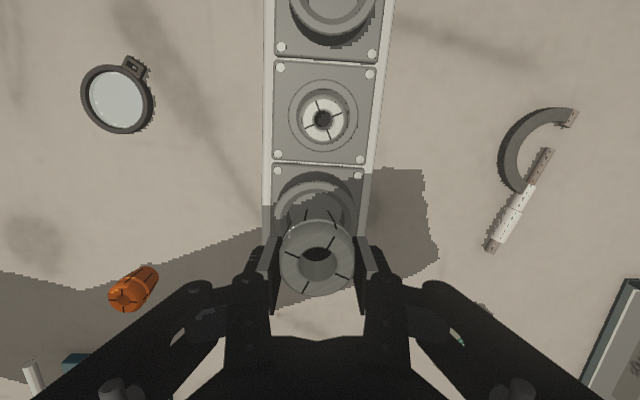

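```bash
python3 -m pendant '[[[0,0,2.8],0,0],[[0,8,0],0,0],[[0,6,0],0,0],[[0,0,0],0,0]]' 70;  python3 -c "
from h import *
togo([.6675,-.045,.048],[1,0.0])"
```

```text
clock: 15.5
ee_pos: [0.6684, -0.0446, 0.0613]
ee_rot: [-1.574, -0.015, -0.004]
contact_force: [-0.6, -0.3, -1.8]
grip_width: 0.444
togo [-1.1 13.3 -0.4] 0.007 pos [ 0.6684 -0.0446  0.0613] t 15.5 q7 -0.31 F [-0.6 -0.3 -1.8] w 0.444
```

```bash
python3 -m pendant '[[[-1,4,-0.4],0,0],[[0,4,0],0,0],[[0,3,0],0,0],[[0,0,0],0,0]]' 70;  python3 -c "
from h import *
togo([.6675,-.045,.048],[1,0.0])"
```

```text
clock: 16.0
ee_pos: [0.6675, -0.0451, 0.0495]
ee_rot: [-1.574, -0.015, -0.004]
contact_force: [-0.3, 1.1, -1.1]
grip_width: 0.445
togo [-0.   1.5  0.1] 0.007 pos [ 0.6675 -0.0451  0.0495] t 16.0 q7 -0.31 F [-0.3  1.1 -1.1] w 0.445
```

Release, lift, and view toward the medium one.

```bash
python3 -m pendant '[[[0,1.5,0],0,0],[[0,1,0],0,0],[[0,0,0],0,0]]' 70; python3 -m pendant '[[[0,0,0],0,50],[[0,0,0],0,54],[[0,0,0],0,60],[[0,0,0],0,60],[[0,-20,0],0,60],[[0,-35,0],0,60],[[0,-35,0],0,60],[[-40,0,-10],0,70],[[0,0,0],0,70],[[0,0,0],0,70]]'; python3 -c "
from h import *
togo([.43,.17,.13],[1,0.0]);shot('w13')"
```

```text
clock: 16.38
ee_pos: [0.668, -0.045, 0.0485]
ee_rot: [-1.574, -0.015, -0.005]
contact_force: [0.4, -0.4, -2.5]
grip_width: 0.446
clock: 17.62
ee_pos: [0.6294, -0.0541, 0.1487]
ee_rot: [-1.574, -0.025, -0.012]
contact_force: [0.5, 1.1, 0.1]
grip_width: 0.699
togo [-198.    13.3  225.6] 0.008 pos [ 0.6294 -0.0541  0.1487] t 17.62 q7 -0.25 F [0.5 1.1 0.1] w 0.699
```

View pics/w13.png

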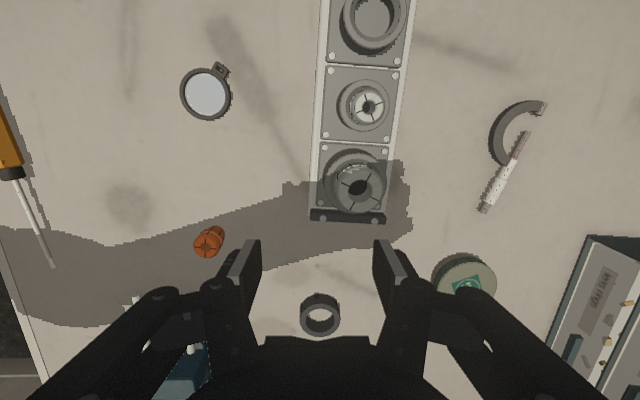

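```bash
python3 -m pendant '[[[-39,2,45],0,70],[[-39,2,45],0,70],[[-39,2,45],0,70],[[-39,2,45],0,70],[[-39,2,42],0,70],[[0,0,0],0,70],[[0,0,0],0,70]]'; python3 -c "
from h import *
togo([.43,.17,.13],[1,0.0]);s,im=shot('w14');C,im=load('w14');ring(im,C,(.429,.213),[.040,.040],[.0135,.005],'pics/w14r.png');print(proj(C,[.429,.213,.040]));print(R.from_rotvec(arm.state()['ee_rot']).as_matrix()[:,1].round(4))"
```

```text
clock: 18.55
ee_pos: [0.4339, 0.1764, 0.1341]
ee_rot: [-1.569, -0.03, -0.016]
contact_force: [-0.0, -0.1, -0.2]
grip_width: 0.698
togo [-4.1  4.  -6.4] 0.009 pos [0.4339 0.1764 0.1341] t 18.55 q7 -0.75 F [-0.  -0.1 -0.2] w 0.698
[308.28386404 155.77377031]
[ 0.0291  0.0027 -0.9996]
```

View pics/w14r.png

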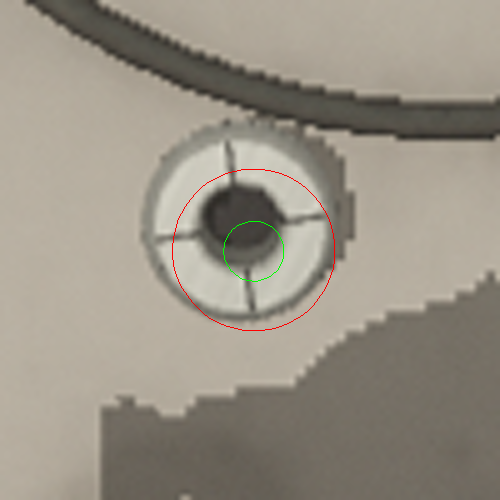

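View pics/w14.png

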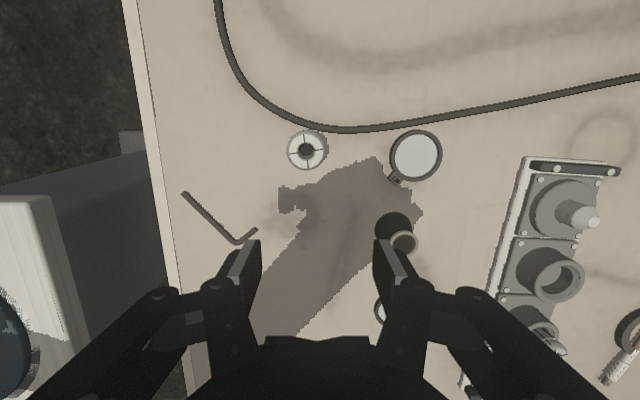

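```bash
python3 -c "
from h import *
C,im=load('w14');p=back(C,305.7,151.8,.040);print(p);togo([p[0],p[1],.023],[1,0])";python3 -m pendant '[[[-6.5,0,20],0,70],[[0,0,19],0,70],[[-3,20,0],0,70],[[-3,20,0],0,70],[[0,0,0],0,70]]'; python3 -c "
from h import *
C,im=load('w14');p=back(C,305.7,151.8,.040);togo([p[0],p[1],.023],[1,0]);print(R.from_rotvec(arm.state()['ee_rot']).as_matrix()[:,1].round(4))"
```

```text
[0.4268659  0.21629588 0.04      ]
togo [ -9.8 110.9  39.5] 0.008 pos [0.4338 0.1765 0.1341] t 18.6 q7 -0.75 F [0.5 0.  0.6] w 0.7
clock: 19.23
ee_pos: [0.4296, 0.2121, 0.0929]
ee_rot: [-1.567, -0.019, -0.03]
contact_force: [0.5, -0.7, -0.2]
grip_width: 0.702
togo [-4.9 69.8  3.9] -0.007 pos [0.4296 0.2121 0.0929] t 19.23 q7 -0.91 F [ 0.5 -0.7 -0.2] w 0.702
[ 0.0311  0.0032 -0.9995]
```

```bash
python3 -m pendant '[[[-4,10,4],0,70],[[-2,18,0],0,70],[[-2,15,0],0,70],[[0,0,0],0,70]]'; python3 -c "
from h import *
togo([.4269,.2163,.023],[1,0]);print(R.from_rotvec(arm.state()['ee_rot']).as_matrix()[:,1].round(4))"
```

```text
clock: 19.73
ee_pos: [0.4256, 0.2164, 0.0492]
ee_rot: [-1.566, -0.018, -0.036]
contact_force: [0.4, -0.2, -0.1]
grip_width: 0.701
togo [ 0.4 26.2 -0.2] -0.012 pos [0.4256 0.2164 0.0492] t 19.73 q7 -1.0 F [ 0.4 -0.2 -0.1] w 0.701
[ 0.0343  0.0049 -0.9994]
```

```bash
python3 -m pendant '[[[0.4,9,0],0,70],[[-0.5,9,0],0,70],[[-0.5,6,0],0,70],[[0,0,0],0,70]]'; python3 -c "
from h import *
togo([.4269,.2163,.023],[1,0]);print(R.from_rotvec(arm.state()['ee_rot']).as_matrix()[:,1].round(4));shot('w15')"
```

```text
clock: 20.23
ee_pos: [0.4268, 0.217, 0.0244]
ee_rot: [-1.565, -0.019, -0.038]
contact_force: [-0.3, 0.2, 0.1]
grip_width: 0.703
togo [ 0.1  1.4 -0.7] -0.012 pos [0.4268 0.217  0.0244] t 20.23 q7 -1.05 F [-0.3  0.2  0.1] w 0.703
[ 0.0362  0.0057 -0.9993]
```

View pics/w15.png

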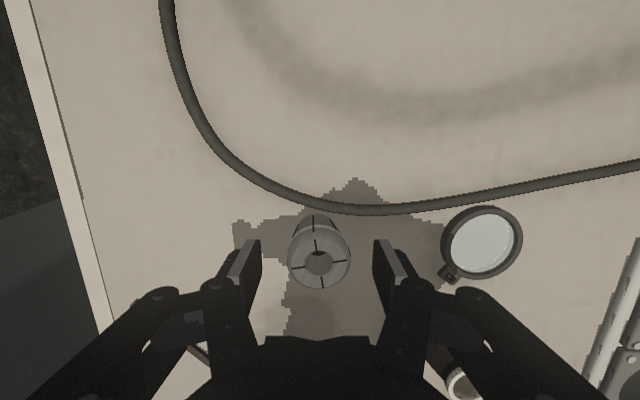

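```bash
python3 -m pendant '[[[0,1,-0.5],0,70],[[0,0,0],0,70],[[0,0,0],0,0],[[0,0,0],0,0],[[0,0,0],0,0],[[0,0,0],0,0],[[0,0,0],0,0]]' 70; python3 -c "
from h import *
togo([.4269,.2163,.023],[1,0])";  python3 -m pendant '[[[0,-20,0],0,0],[[0,-40,0],0,0],[[0,-40,0],0,0],[[0,0,0],0,0]]' 70; python3 -c "
from h import *
togo([.675,.045,.12],[1,0]);print(R.from_rotvec(arm.state()['ee_rot']).as_matrix()[:,1].round(4))"
```

```text
clock: 21.15
ee_pos: [0.4275, 0.2169, 0.0247]
ee_rot: [-1.564, -0.02, -0.04]
contact_force: [0.8, 0.7, 0.4]
grip_width: 0.353
togo [-0.6  1.7 -0.6] -0.012 pos [0.4275 0.2169 0.0247] t 21.15 q7 -1.05 F [0.8 0.7 0.4] w 0.353
clock: 21.65
ee_pos: [0.4225, 0.2155, 0.1258]
ee_rot: [-1.566, -0.017, -0.036]
contact_force: [-0.6, 0.4, -1.1]
grip_width: 0.35
togo [ 254.2   13.6 -167.5] -0.012 pos [0.4225 0.2155 0.1258] t 21.65 q7 -0.88 F [-0.6  0.4 -1.1] w 0.35
[ 0.0342  0.0047 -0.9994]
```

```bash
python3 -m pendant '[[[40,0,-26],0,0],[[50,0,-34],0,0],[[50,0,-34],0,0],[[50,0,-34],0,0],[[50,0,-34],0,0],[[8,0,0],0,0],[[0,0,0],0,0],[[0,0,0],0,0]]' 70; python3 -c "
from h import *
togo([.675,.045,.12],[1,0]);s,im=shot('w16');C,im=load('w16');ring(im,C,(.6747,.0905),[.042,.042,.038],[.02475,.01975,.01575],'pics/w16r.png');print(proj(C,[.6747,.0905,.042]));print(R.from_rotvec(arm.state()['ee_rot']).as_matrix()[:,1].round(4))"
```

```text
clock: 22.65
ee_pos: [0.6687, 0.0455, 0.1202]
ee_rot: [-1.57, -0.008, -0.018]
contact_force: [1.2, -0.3, -1.6]
grip_width: 0.348
togo [ 6.3  0.3 -0.4] -0.006 pos [0.6687 0.0455 0.1202] t 22.65 q7 -0.44 F [ 1.2 -0.3 -1.6] w 0.348
[322.9298127 147.9545543]
[ 1.690e-02  6.000e-04 -9.999e-01]
```

View pics/w16r.png

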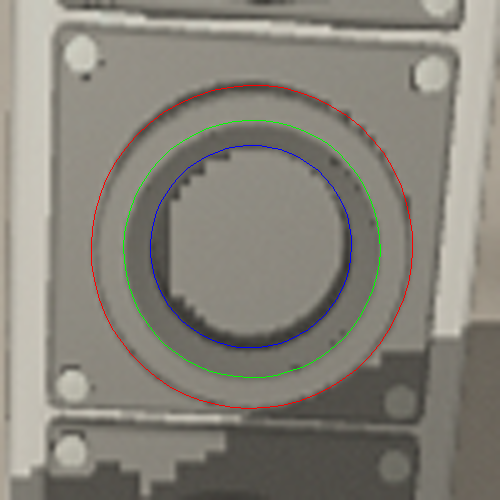

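View pics/w16.png

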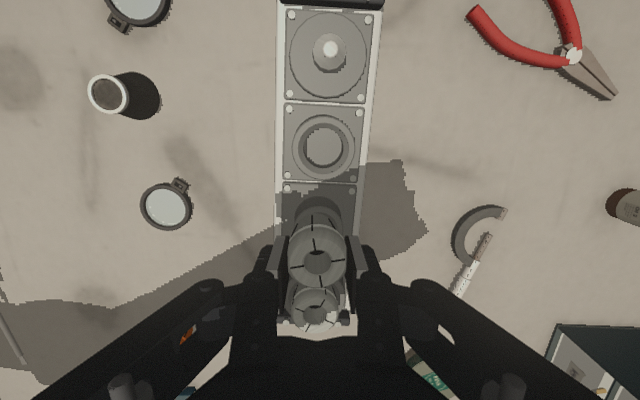

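```bash
python3 -m pendant '[[[3.5,0,21],0,0],[[3,0,21],0,0],[[0,18,0],0,0],[[0,15,0],0,0],[[0,0,0],0,0]]' 70;  python3 -c "
from h import *
togo([.6752,.0911,.0487],[1,0.0]);print(R.from_rotvec(arm.state()['ee_rot']).as_matrix()[:,1].round(4))
"
```

```text
clock: 23.32
ee_pos: [0.6736, 0.0953, 0.0852]
ee_rot: [-1.569, -0.013, -0.011]
contact_force: [-0.3, -0.2, -1.5]
grip_width: 0.352
togo [ 1.  36.5 -4.2] 0.001 pos [0.6736 0.0953 0.0852] t 23.32 q7 -0.52 F [-0.3 -0.2 -1.5] w 0.352
[ 0.0156  0.0013 -0.9999]
```

```bash
python3 -m pendant '[[[1,0,-4.2],0,0],[[0,12,0],0,0],[[0,0,0],0,0]]' 70;  python3 -c "
from h import *
togo([.6752,.0911,.0487],[1,0.0])"
```

```text
clock: 23.7
ee_pos: [0.6753, 0.0886, 0.0722]
ee_rot: [-1.571, -0.011, -0.014]
contact_force: [-0.3, 1.1, -1.3]
grip_width: 0.353
togo [-0.4 23.5  2.5] -0.002 pos [0.6753 0.0886 0.0722] t 23.7 q7 -0.52 F [-0.3  1.1 -1.3] w 0.353
```

```bash
python3 -m pendant '[[[-0.4,0,2.5],0,0],[[0,6,0],0,0],[[0,6,0],0,0],[[0,0,0],0,0]]' 70;  python3 -c "
from h import *
togo([.6752,.0911,.0487],[1,0.0])"
```

```text
clock: 24.2
ee_pos: [0.6754, 0.0913, 0.0599]
ee_rot: [-1.57, -0.011, -0.015]
contact_force: [1.0, 0.0, -0.8]
grip_width: 0.353
togo [-0.4 11.2 -0.2] -0.002 pos [0.6754 0.0913 0.0599] t 24.2 q7 -0.53 F [ 1.   0.  -0.8] w 0.353
```

```bash
python3 -m pendant '[[[-0.4,4,0],0,0],[[0,4,0],0,0],[[0,2.5,0],0,0],[[0,0,0],0,0]]' 70;  python3 -c "
from h import *
togo([.6752,.0911,.0487],[1,0.0])"; python3 -m pendant '[[[0,1,0],0,0],[[0,0,0],0,0]]'; python3 -c "
from h import *
togo([.6752,.0911,.0487],[1,0.0])"
```

```text
clock: 24.7
ee_pos: [0.6755, 0.0913, 0.049]
ee_rot: [-1.57, -0.012, -0.015]
contact_force: [-0.2, -0.6, -0.3]
grip_width: 0.346
togo [-0.3  0.3 -0.2] -0.002 pos [0.6755 0.0913 0.049 ] t 24.7 q7 -0.54 F [-0.2 -0.6 -0.3] w 0.346
clock: 24.95
ee_pos: [0.6756, 0.0913, 0.049]
ee_rot: [-1.571, -0.012, -0.015]
contact_force: [-0.2, 0.5, -1.1]
grip_width: 0.352
togo [-0.4  0.3 -0.2] -0.002 pos [0.6756 0.0913 0.049 ] t 24.95 q7 -0.54 F [-0.2  0.5 -1.1] w 0.352
```

```bash
python3 -m pendant '[[[0,0,0],0,40],[[0,0,0],0,45],[[0,0,0],0,50],[[0,0,0],0,50],[[0,-20,0],0,50],[[0,-40,0],0,50],[[0,-40,0],0,60],[[-20,0,-40],0,70],[[0,0,0],0,75],[[0,0,0],0,75]]'; python3 -c "
from h import *
togo([.637,-.255,.13],[1,0.0]);shot('w17')"
```

```text
clock: 26.2
ee_pos: [0.6559, 0.0526, 0.16]
ee_rot: [-1.568, -0.022, -0.022]
contact_force: [0.8, -0.2, -0.7]
grip_width: 0.753
togo [ -19.7   28.8 -307.7] -0.0 pos [0.6559 0.0526 0.16  ] t 26.2 q7 -0.43 F [ 0.8 -0.2 -0.7] w 0.753
```

View pics/w17.png

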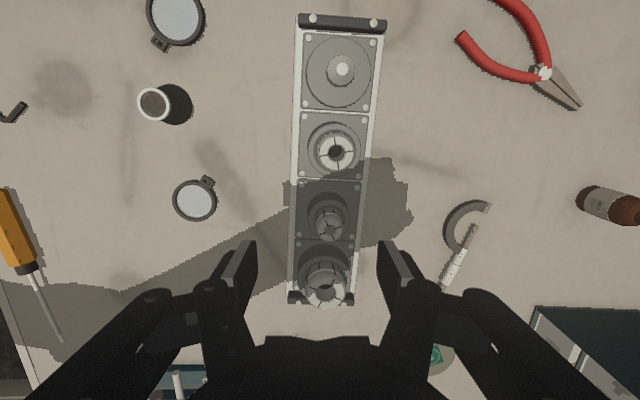

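```bash
python3 -m pendant '[[[-2,0,-50],0,75],[[-3,0,-60],0,75],[[-3,0,-60],0,75],[[-3,0,-60],0,75],[[-3,5,-60],0,75],[[-2,5,-20],0,75],[[0,0,0],0,75],[[0,0,0],0,75]]'; python3 -c "
from h import *
togo([.637,-.255,.13],[1,0.0]);s,im=shot('w18');C,im=load('w18');ring(im,C,(.637,-.214),[.020,.020],[.024,.0165],'pics/w18r.png');print(proj(C,[.637,-.214,.02]));print(R.from_rotvec(arm.state()['ee_rot']).as_matrix()[:,1].round(4))"
```

```text
clock: 27.25
ee_pos: [0.6452, -0.2561, 0.1474]
ee_rot: [-1.562, -0.034, -0.011]
contact_force: [0.6, 0.5, 0.6]
grip_width: 0.752
togo [-8.7 17.2  1.1] 0.015 pos [ 0.6452 -0.2561  0.1474] t 27.25 q7 0.07 F [0.6 0.5 0.6] w 0.752
[305.04977369 144.9020515 ]
[ 0.0283  0.0088 -0.9996]
```

View pics/w18r.png

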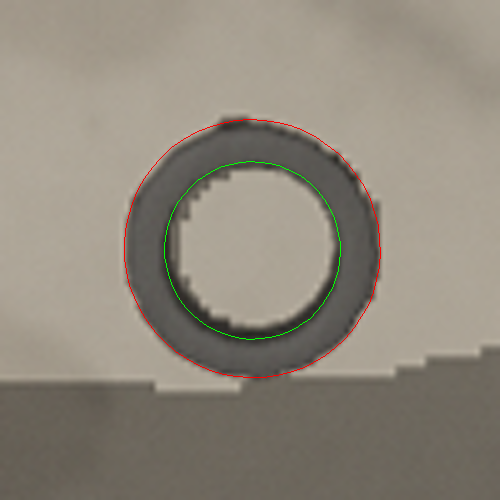

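View pics/w18.png

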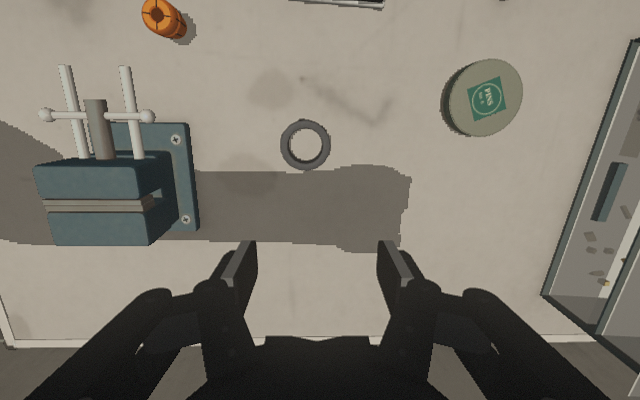

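```bash
python3 -m pendant '[[[-8,0,21],0.015,78],[[-2,0,21],0,78],[[0,30,0],0,78],[[0,35,0],0,78],[[0,25,0],0,78],[[0,0,0],0,78]]'; python3 -c "
from h import *
togo([.6375,-.2135,.006],[1,0.0]);print(R.from_rotvec(arm.state()['ee_rot']).as_matrix()[:,1].round(4))"
```

```text
clock: 28.05
ee_pos: [0.6424, -0.1958, 0.0596]
ee_rot: [-1.559, -0.044, -0.012]
contact_force: [-0.0, -0.6, 0.4]
grip_width: 0.783
togo [ -7.1  53.1 -18.2] 0.02 pos [ 0.6424 -0.1958  0.0596] t 28.05 q7 -0.06 F [-0.  -0.6  0.4] w 0.783
[ 0.0355  0.0123 -0.9993]
```

```bash
python3 -m pendant '[[[-6.5,0,-18],0.02,78],[[0,12,0],0,78],[[0,12,0],0,78],[[0,0,0],0,78]]'; python3 -c "
from h import *
togo([.6375,-.2135,.006],[1,0.0]);print(R.from_rotvec(arm.state()['ee_rot']).as_matrix()[:,1].round(4))"
```

```text
clock: 28.55
ee_pos: [0.6389, -0.2145, 0.0372]
ee_rot: [-1.56, -0.031, -0.032]
contact_force: [-0.7, -0.0, -0.5]
grip_width: 0.778
togo [-2.7 31.1  0.7] -0.0 pos [ 0.6389 -0.2145  0.0372] t 28.55 q7 -0.06 F [-0.7 -0.  -0.5] w 0.778
[ 0.0406  0.0106 -0.9991]
```

```bash
python3 -m pendant '[[[-2.5,10,0.7],0,78],[[0,9,0],0,78],[[0,7,0],0,78],[[0,0,0],0,78]]'; python3 -c "
from h import *
togo([.6375,-.2135,.006],[1,0.0]);print(R.from_rotvec(arm.state()['ee_rot']).as_matrix()[:,1].round(4));shot('w19')"
```

```text
clock: 29.05
ee_pos: [0.6375, -0.2128, 0.0092]
ee_rot: [-1.559, -0.032, -0.032]
contact_force: [0.2, 0.5, -1.0]
grip_width: 0.782
togo [-0.1  3.2 -0.7] 0.0 pos [ 0.6375 -0.2128  0.0092] t 29.05 q7 -0.08 F [ 0.2  0.5 -1. ] w 0.782
[ 0.0405  0.0112 -0.9991]
```

View pics/w19.png

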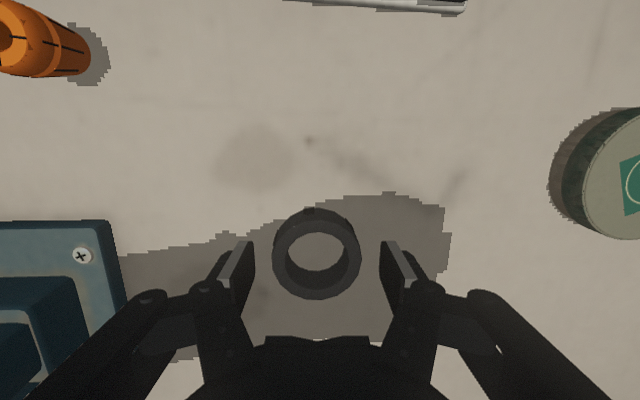

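Nut (317,255) is centred between the pads. Close and lift.

```bash
python3 -m pendant '[[[0,3,0],0,78],[[0,0,0],0,78],[[0,0,0],0,0],[[0,0,0],0,0],[[0,0,0],0,0],[[0,0,0],0,0],[[0,0,0],0,0]]' 70; python3 -c "
from h import *
togo([.6375,-.2135,.006],[1,0])";  python3 -m pendant '[[[0,-20,0],0,0],[[0,-40,0],0,0],[[0,-40,0],0,0],[[0,-30,0],0,0],[[0,0,0],0,0]]' 70; python3 -c "
from h import *
togo([.675,.105,.12],[1,0]);print(R.from_rotvec(arm.state()['ee_rot']).as_matrix()[:,1].round(4));shot('w20')"
```

```text
clock: 29.98
ee_pos: [0.6388, -0.2129, 0.008]
ee_rot: [-1.56, -0.034, -0.034]
contact_force: [-0.1, 0.3, 1.3]
grip_width: 0.525
togo [-1.4  2.  -0.6] 0.0 pos [ 0.6388 -0.2129  0.008 ] t 29.98 q7 -0.08 F [-0.1  0.3  1.3] w 0.525
clock: 30.6
ee_pos: [0.6329, -0.2143, 0.1451]
ee_rot: [-1.56, -0.035, -0.034]
contact_force: [0.2, 0.4, -2.0]
grip_width: 0.526
togo [ 41.1  30.1 319. ] 0.001 pos [ 0.6329 -0.2143  0.1451] t 30.6 q7 0.0 F [ 0.2  0.4 -2. ] w 0.526
[ 0.0441  0.0101 -0.999 ]
```

View pics/w20.png

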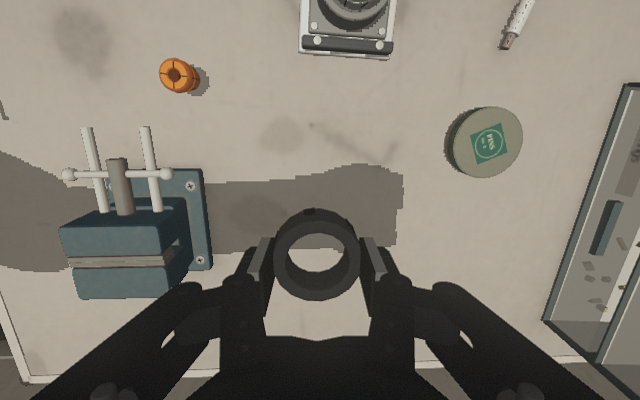

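```bash
python3 -m pendant '[[[7,0,50],0,0],[[8,0,60],0,0],[[8,0,60],0,0],[[8,0,60],0,0],[[8,5,60],0,0],[[2,5,12],0,0],[[0,0,0],0,0],[[0,0,0],0,0]]' 70; python3 -c "
from h import *
togo([.677,.105,.13],[1,0]);s,im=shot('w21');C,im=load('w21');ring(im,C,(.6782,.158),[.052,.042,.023],[.005,.012,.029],'pics/w21r.png');print(proj(C,[.6782,.158,.052]));print(R.from_rotvec(arm.state()['ee_rot']).as_matrix()[:,1].round(4))"
```

```text
clock: 31.65
ee_pos: [0.6681, 0.0906, 0.1252]
ee_rot: [-1.563, -0.012, -0.021]
contact_force: [0.5, -0.6, -1.0]
grip_width: 0.526
togo [ 8.9 -4.5 14.5] -0.006 pos [0.6681 0.0906 0.1252] t 31.65 q7 -0.5 F [ 0.5 -0.6 -1. ] w 0.526
[328.2607354  118.87434943]
[ 0.0214  0.0075 -0.9997]
```

View pics/w21r.png

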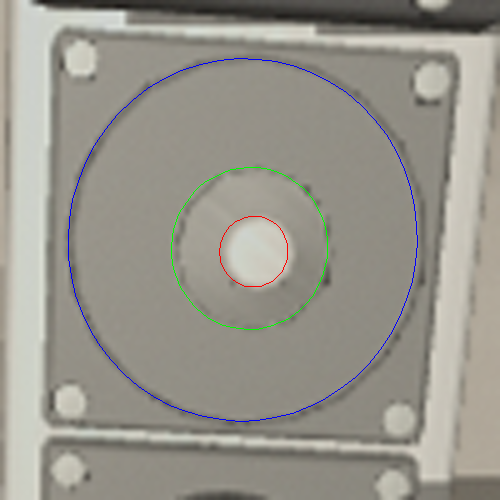

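View pics/w21.png

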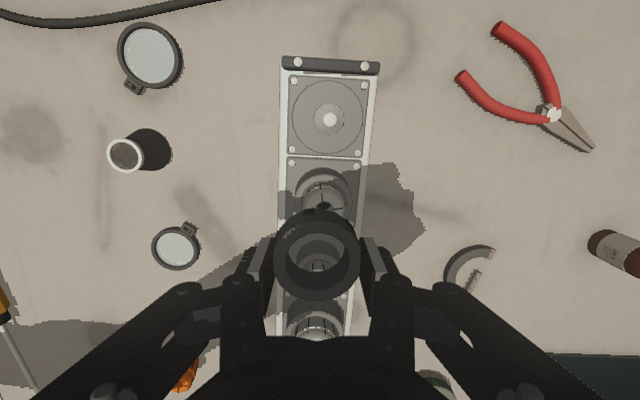

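```bash
python3 -m pendant '[[[6,0,30],0,0],[[6,0,32],0,0],[[0,10,0],0,0],[[0,20,0],0,0],[[0,0,0],0,0],[[0,0,0],0,0]]' 70;  python3 -c "
from h import *
togo([.680,.159,.031],[1,0.0]);print(R.from_rotvec(arm.state()['ee_rot']).as_matrix()[:,1].round(4))
"
```

```text
clock: 32.45
ee_pos: [0.6831, 0.1376, 0.0926]
ee_rot: [-1.571, 0.004, -0.035]
contact_force: [-0.2, -0.0, -1.5]
grip_width: 0.525
togo [-4.9 61.5 21.4] -0.025 pos [0.6831 0.1376 0.0926] t 32.45 q7 -0.6 F [-0.2 -0.  -1.5] w 0.525
[ 0.0197 -0.001  -0.9998]
```

```bash
python3 -m pendant '[[[-4.5,0,21],0,0],[[0,0,0],0,0],[[0,12,0],0,0],[[0,0,0],0,0]]' 70;  python3 -c "
from h import *
togo([.680,.159,.031],[1,0.0]);print(R.from_rotvec(arm.state()['ee_rot']).as_matrix()[:,1].round(4));shot('w22')
"
```

```text
clock: 32.95
ee_pos: [0.6792, 0.1605, 0.0807]
ee_rot: [-1.571, 0.003, -0.036]
contact_force: [-0.7, 0.3, -1.1]
grip_width: 0.529
togo [-0.2 49.7 -1.5] -0.025 pos [0.6792 0.1605 0.0807] t 32.95 q7 -0.64 F [-0.7  0.3 -1.1] w 0.529
[ 2.100e-02 -5.000e-04 -9.998e-01]
```

View pics/w22.png

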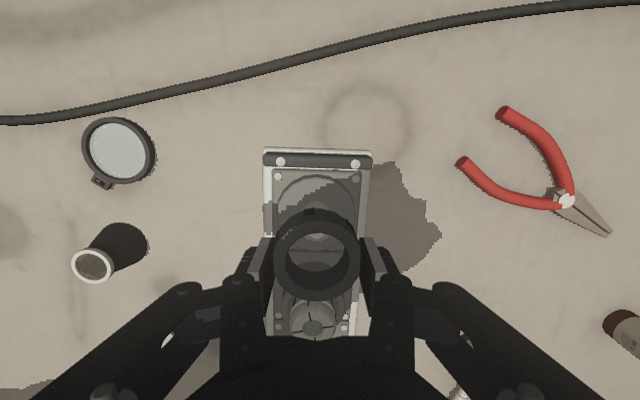

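```bash
python3 -m pendant '[[[0,10,-1],0,0],[[0,10,0],0,0],[[0,4,0],0,0],[[0,0,0],0,0]]' 70;  python3 -c "
from h import *
togo([.680,.159,.031],[1,0.0]);shot('w23')"
```

```text
clock: 33.5
ee_pos: [0.6805, 0.1584, 0.0552]
ee_rot: [-1.571, 0.004, -0.038]
contact_force: [-0.1, -0.3, -0.8]
grip_width: 0.525
togo [-1.1 24.2  0.6] -0.026 pos [0.6805 0.1584 0.0552] t 33.5 q7 -0.65 F [-0.1 -0.3 -0.8] w 0.525
```

View pics/w23.png

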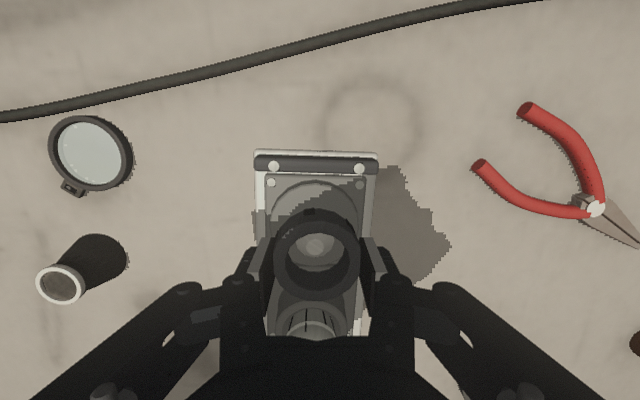

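Post tip is inside the bore. Continue down.

```bash
python3 -m pendant '[[[-0.8,7,0.5],0,0],[[0,7,0],0,0],[[0,5,0],0,0],[[0,0,0],0,0]]' 70;  python3 -c "
from h import *
togo([.680,.159,.031],[1,0.0])"; python3 -m pendant '[[[-0.5,2.5,0],0,0],[[0,2,0],0,0],[[0,0,0],0,0]]' 70;  python3 -c "
from h import *
togo([.680,.159,.031],[1,0.0])"
```

```text
clock: 34.05
ee_pos: [0.6805, 0.1592, 0.0355]
ee_rot: [-1.571, 0.003, -0.038]
contact_force: [-0.4, -1.0, -1.2]
grip_width: 0.527
togo [-0.6  4.5 -0.2] -0.026 pos [0.6805 0.1592 0.0355] t 34.05 q7 -0.66 F [-0.4 -1.  -1.2] w 0.527
clock: 34.42
ee_pos: [0.6803, 0.1593, 0.0316]
ee_rot: [-1.571, 0.002, -0.039]
contact_force: [0.7, -0.4, -0.9]
grip_width: 0.528
togo [-0.4  0.6 -0.3] -0.026 pos [0.6803 0.1593 0.0316] t 34.42 q7 -0.66 F [ 0.7 -0.4 -0.9] w 0.528
```

```bash
python3 -m pendant '[[[0,0.6,0],0,0],[[0,0,0],0,56],[[0,0,0],0,60],[[0,0,0],0,68],[[0,0,0],0,72],[[0,0,0],0,72],[[0,-20,0],0,72],[[0,-40,0],0,72],[[0,-40,0],0,72],[[0,-30,-40],0,72],[[0,0,0],0,75],[[0,0,0],0,75]]'; python3 -c "
from h import *
togo([.680,.07,.16],[1,0.0]);shot('w24')"
```

```text
clock: 35.92
ee_pos: [0.6777, 0.1209, 0.173]
ee_rot: [-1.568, -0.006, -0.044]
contact_force: [0.1, 0.6, -0.2]
grip_width: 0.752
togo [  3.1  13.  -50.8] -0.024 pos [0.6777 0.1209 0.173 ] t 35.92 q7 -0.54 F [ 0.1  0.6 -0.2] w 0.752
```

View pics/w24.png

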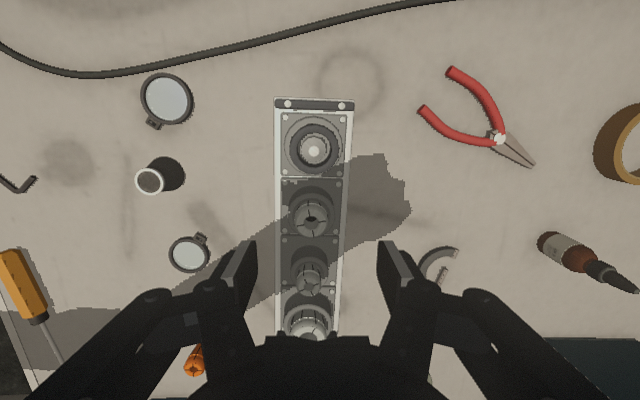

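```bash
python3 -m pendant '[[[-30,-20,-50],0,75],[[-30,-10,-55],0,75],[[-30,-10,-55],0,75],[[-20,0,-55],0,75],[[0,0,-50],0,75],[[0,0,0],0,75],[[0,0,0],0,75]]'; python3 -c "
from h import *
s=cv2.imread
im=arm.snapshot('scene');cv2.imwrite('pics/sc2.png',im[:,:,::-1]);crop(im,190,340,165,255,5,'pics/sc2c.png')
im=arm.snapshot('top');crop(im,205,365,130,280,3.9,'pics/tp2.png');togo([.6,-.1,.2]);shot('w25')
C=cam('scene')
for n,c,z in [('small',(.6713,.0223),.064),('med',(.6747,.0905),.064),('lg',(.6672,-.045),.064),('nut',(.6788,.158),.043)]: print(n,((proj(C,[*c,z])-[190,165])*5).round())"
```

```text
clock: 36.85
ee_pos: [0.5567, -0.1419, 0.2045]
ee_rot: [-1.564, -0.008, -0.029]
contact_force: [0.0, 0.5, 1.0]
grip_width: 0.751
togo [42.5  5.8 42.5] pos [ 0.5569 -0.142   0.2045] t 36.95 q7 -0.04 F [-0.6 -0.   0.1] w 0.754
small [422. 112.]
med [289. 167.]
lg [542.  62.]
nut [152. 270.]
```

View pics/sc2c.png

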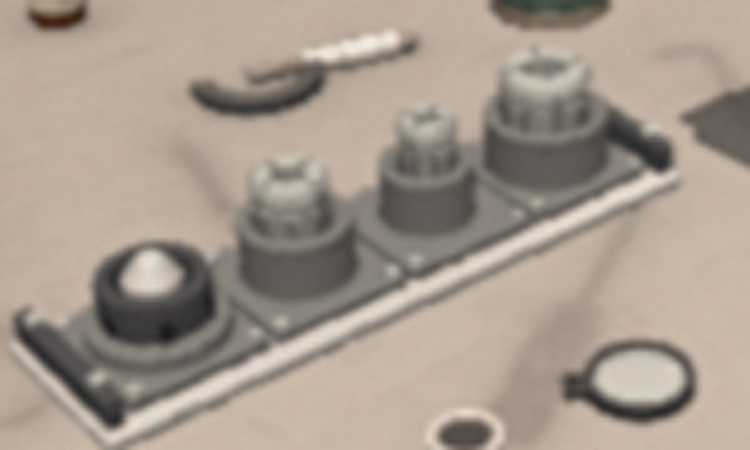

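View pics/tp2.png

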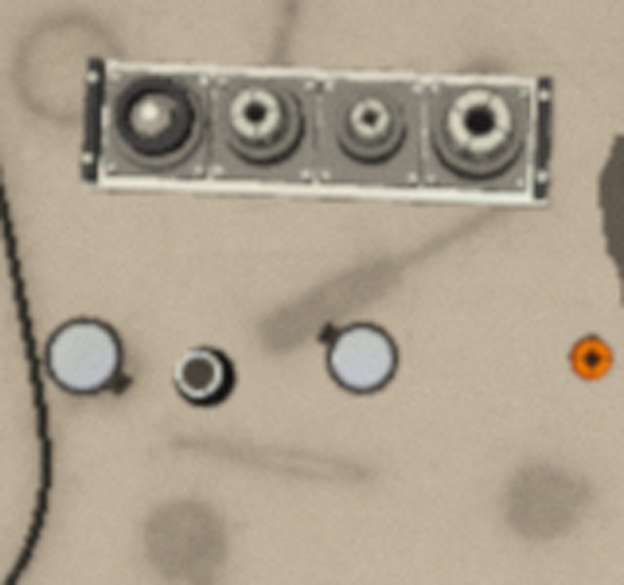

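View pics/w25.png

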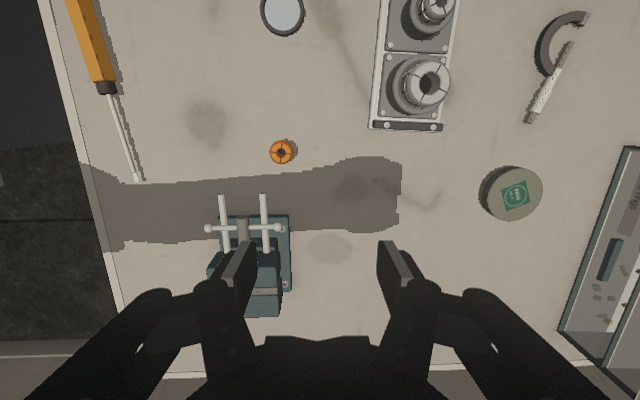

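```bash
python3 -c "
from bench import arm
print(arm.sign_off())"
```

```text
the job is handed in; nothing more can be done
None
```

I put the small, large and medium collets into their matching cups and then laid the clamping nut over the post. I handed the job in at about 37 s of the 80 s allowed, with the gripper open and clear of everything.

- **Final seating check:** In the scene and top pictures, the tops of all four parts sit within about 1 scene-camera pixel (2–3 mm) of where they should be when fully home, and they look level. I had no finer check of seating depth than that.
- **Left alone:** The black eye loupe and the orange look-alike are still standing where they were.
- **What differed along the way:**
  - The tool drifted up to about 2.5° off vertical on low reaches, and some moves fell short or drifted sideways. I corrected position each time before gripping or lowering.
  - The first position of the small collet was about 3 mm off because the picture was taken while the arm was still moving, so I measured it again before gripping.
  - The gripper's opening reading came out about 3 mm under the collar diameters on all three collets. I treated it as a constant offset, and each collet was held securely.

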